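# Index a coaster one sixth of a turn under the punch

### The job

A wooden coaster that is to get a ring of six holes is clamped on the dividing fixture. Slide the fixture's carriage until the drilled spot on the coaster lies right under the fixed punch's point, with the index plate still in its starting notch; then turn the black index knob clockwise (seen from above) three clicks to the third stop, without running past it or shifting the carriage, and finish still gripping the knob there, ready for the punch to be struck. Leave the other things on the desk where they are.

Things in the scene. Friction and masses are not known exactly. Their poses are not given: they have to be found in the camera images.
- fixture: Dividing fixture, fixed on the desk: grey bed 190 x 345 x 12 mm with slide rails; at its +y end a column (44 x 40, 106 mm high) whose overarm (24 mm wide, z 84 to 100) holds the punch. Origin: on the desk, on the slide line; its y axis is the slide direction, towards the column. The knob axis is always at x = 0, the punch tip at (0, 30, 66) mm. Coaster, knob and handle peg ride on the carriage.
- tip (a point): Point of the fixed steel punch (cone tip, collar 22 mm, mushroom cap 18 mm with its top 112 mm above the desk). It is 66 mm above the desk, 4 mm above the coaster's top face, and does not move.
- spot (a point): Centre of the drilled spot, a dark 6 mm dimple on the top face (62 mm above the desk) of the clamped round wooden coaster (101 mm across, 10 mm thick), 42 mm from the knob's axis on a thin scribed circle. In the starting notch it lies straight along the slide from the axis towards the punch. It turns with the knob and slides with the carriage.
- index_knob: Black round knob, 36 mm across, 30 mm high, on a 14 mm upright spindle through the coaster's centre. Origin: on the spindle axis at the knob's underside, 124 mm above the desk; its y axis (white line on top) points over the spot. Grip at mid height, 139 mm above the desk, from above, any yaw; all else there is below 112 mm. Gripped, it can also push the carriage along the slide.
- carriage_grip (a point): Grip point, 57 mm above the desk, of the carriage's upright black handle peg (16 mm across, top 71 mm above the desk) at the carriage's free end, 90 mm from the knob's axis on the side away from the punch. It can be used instead of the knob to push the carriage.
- carriage (a joint): Travel of the carriage along the slide in m: 0 at the free-end stop, growing towards the column, up to 0.085. Starts between 0 and 0.045; the spot is under the punch at 0.065. It stays where it is left (friction about 4 N).
- spindle (a joint): Angle of knob, index plate and coaster in rad, growing clockwise seen from above; 0 in the starting notch. An 18-lobe star wheel under the coaster (126 mm across) runs against a sprung ball: stops every 20 degrees = 0.349 rad, the third at 1.047. Leaving a stop takes about 0.18 N m; past halfway the wheel drops into the next.

How it is judged:
On the way:
1. the spot lies under the punch point (within 3 mm) and at rest, the index plate still in its starting notch (horizontal distance between spot and tip below 0.003 m and value of joint spindle between -0.1 and 0.1 rad and velocity of joint carriage between -0.01 and 0.01 m/s), for 0.2 s.
At the end, for the whole second after the job is handed in: The index knob stands in its third stop (1.047 rad, within 0.08 rad, about 4.5 degrees) and still, the carriage is where the spot was under the punch (0.065 m, within 3 mm), and the fingers still grip the knob with more than 4 N (value of joint spindle between 0.967 and 1.127 rad and velocity of joint spindle between -0.05 and 0.05 rad/s and value of joint carriage between 0.062 and 0.068 m and contact force between the fingers and index_knob above 4 N); the arm keeps its last pose, push and grip.
It fails at once if the knob was run past the third stop (more than halfway to the fourth) (value of joint spindle above 1.24 rad).
It fails at once if a bystander was pushed or knocked (moved more than 25 mm) (distance of any of clip_bowl, coaster_blank, coaster_done, tape_dispenser, stapler, mug, marker from where it was at the start of the episode above 0.025 m).
It also fails if it takes over 45 s, if anything falls off the work surface, if the arm or the gripper's body presses on something with over 40 N, if the wrist force passes 120 N, or if a joint passes its speed limit or range.

### The arm

A 6-joint arm with a two-finger parallel gripper is mounted at the origin on the work surface. World frame = base frame: x ahead of the robot, y to its left, z up, the work surface at z = 0. Lengths are in m, angles in rad, forces in N, time in s.
With the tool pointing down it reaches from about 0.325 to 0.775 m from the base axis. Payload 9.3 kg.
Tool frame: the origin (TCP) lies midway between the tips of the shut fingers; the grasp point (between the pads) lies r.pinch_z behind it (r.pinch_z is the distance from the TCP to the grasp point, in m); z points along the fingers, y is the line along which they close (so a half turn about z gives the same grasp; the last joint's range is limited). The gripper opens to 85 mm and grips with 20 to 120 N. Pads are 22 mm wide; open, the fingers measure 114 mm over their backs; the gripper's body (76 mm by 85 mm) begins 54 mm behind the grasp point. The pads swing forward as they close: fully open they stand 13 mm farther back than shut.
Start: joints at [1.05, 0.259, 0.021, 1.334, 0, 1.418], TCP at [0.198, 0.513, 0.231] pointing down, gripper open.
Joint ranges: [-3.04, 3.04], [-0.91, 1.82], [-1.04, 1.36], [-1.92, 1.95], [-1.52, 1.45], [-3.14, 3.14]. Speed limits (rad/s): [2.22, 2.22, 2.79, 3.14, 3.14, 3.14].

### API

Orientations are given as a unit quaternion [x, y, z, w].
In Python, from station import r, optics, order gives the robot as it stands. The module is installed in compiled form; this text tells all that it offers.
- The arm moves only by the tool drive_tool, never from a script. Its argument "deltas" is text: rows parted by semicolons, each of 4 numbers parted by spaces: the shift along the tool's x, y, z in cm, then the turn about the tool's z in rad. A call has 1 to 10 rows; each row shifts and turns the commanded pose from where the row before left it, along the tool's axes as they then stand; what a row does not reach is not made up. A row lasts 1/8 s, in which the tool goes at most 62.5 mm and 10.7 degrees, less where a joint would pass 70% of its speed; a pose out of reach is approached as far as the arm can. A call with a gripper value outside its range is refused whole. "jaw" is the finger opening in cm, from 0 to 8.54, set as the call begins (left out, the last holds). The fingers move at their own pace and stop on an object; "newtons" is the grip in N (left out, the last holds). Time passes only in rows, so rows that do not move let the fingers close. It gives the time, the measured TCP pose, the force, the opening and the grip force at its end, in the units of the state.
- r.get_state(): the state, without advancing time (a new reading comes with each control period).
- optics.get_image(name): name is "scene" or "top" or "wrist"; returns a dict with "color" (400x640x3 uint8, red, green, blue), "intrinsics" (3x3 intrinsics, pixels), "distortion" ([k1, k2, p1, p2, k3] as OpenCV has them; the pictures are not rectified), "R" (3x3) and "t" (3): a world point X has camera coordinates R X + t; the wrist camera has in their place "hand_eye" (4x4, takes a point from camera to tool coordinates, whose origin is the TCP and whose axes are the flange's). Camera axes: x right, y down, z forward; pixel columns grow to the right and rows downward; lengths in m; the calibration is good to about 2 mm. A picture is of the moment at which its call begins: read the wrist's pose just before it. There is no depth.
- order.finish_job(): hands the job in; it is judged then, once.
Trained networks look in a picture, given as the dict that the camera call returned (one of the last four; its "shot" number tells which), for a name from the list of things; names that differ only in an ending like _2 or _b are one class to them, and where a whole thing is asked for, a point or a joint stands for the part that bears it (a point fixed in the world has none). Each returns a list of dicts, best first, with "score" (0 to 1); they miss things now and then, are a little off and sometimes report something else, mostly with a low value. They report only what shows in the picture. A call takes as long as a camera call.
- optics.recognise(picture, label): "location" ([column, row] in pixels, amid what is visible of it).
- optics.silhouettes(picture, label): "pixels" (400x640 bool, what is visible of it) and "location" ([column, row] in pixels, amid what is visible of it).
- optics.tip_of(picture, label): "location" ([column, row] in pixels: a listed point, or the origin of a listed thing).
The state is a dict: "t": time; "q": joint angles; "qvel": joint speeds; "effort": joint torques, N m; "position": TCP position; "tcp_rot": TCP orientation; "contact_force": force on the tool from outside, world axes, zero at the start; "wrist_torque": the same for the moment, N m; "gripper_width": finger opening in m; "grip_force": force on a finger pad.
Only numpy, scipy, OpenCV 4.12 (cv2) and the standard library are available. Lean on these libraries where they do the work, as an engineer would, in place of code of your own. Each camera call takes 0.05 s, during which the arm holds its last target. There are 200 camera calls.

## Working session

There is one attempt and no reset: what is moved stays moved. The work goes in short steps, Python scripts to look and compute and a tool call to move; the robot and the scene stay as the last step left them, time stands still between calls to the robot, and variables do not carry over. Pictures are saved under pics/ and viewed, at most 10 in all, crops included, and the job is handed in when it is done.

Besides the shell and the picture viewer there is one more tool, called after "Request:" as name(argument=value, ...) on one line, values as JSON. drive_tool: Moves the arm, as the interface text tells. Its arguments: {"type":"object","properties":{"deltas":{"type":"string"},"jaw":{"type":"number"},"newtons":{"type":"number"}},"required":["deltas"]}

```bash
mkdir -p pics; cat > h.py <<'E'
import numpy as np, cv2
from station import r, optics, order
from scipy.spatial.transform import Rotation as Ro
def cam(p,st=None):
    K=np.array(p["intrinsics"]);d=np.array(p["distortion"])
    if "R" in p and p["R"] is not None: return K,d,np.array(p["R"]),np.array(p["t"])
    H=np.array(p["hand_eye"]);T=np.eye(4);T[:3,:3]=Ro.from_quat(st["tcp_rot"]).as_matrix();T[:3,3]=st["position"]
    W=np.linalg.inv(T@H);return K,d,W[:3,:3],W[:3,3]
def atz(p,px,z,st=None):
    K,d,R,t=cam(p,st)
    u=cv2.undistortPoints(np.array([[px]],float),K,d)[0,0]
    c=-R.T@t; v=R.T@np.array([u[0],u[1],1]); return c+v*(z-c[2])/v[2]
def proj(p,X,st=None):
    K,d,R,t=cam(p,st)
    return cv2.projectPoints(np.array(X,float).reshape(-1,3),cv2.Rodrigues(R)[0],t,K,d)[0].reshape(-1,2)
def save(p,n): cv2.imwrite("pics/"+n,p["color"][:,:,::-1])
E
python3 - <<'E'
from h import *
st=r.get_state(); print(st, r.pinch_z); print(Ro.from_quat(st["tcp_rot"]).as_matrix().round(3))
Z=dict(index_knob=.124,spot=.062,tip=.066,carriage_grip=.057,fixture=0)
for n in("top","scene","wrist"):
    st=r.get_state();p=optics.get_image(n);save(p,n+"1.png")
    for l,z in Z.items():
        for o in optics.tip_of(p,l)[:2]: print(n,l,np.round(o["location"],1),round(o["score"],2),atz(p,o["location"],z,st).round(4))
E
```

```text
{'t': 0.0, 'q': array([ 1.05037960e+00,  2.59197307e-01,  2.07493994e-02,  1.33369006e+00,
       -8.00431164e-06,  1.41822561e+00]), 'qvel': array([ 0.00017962, -0.00020965, -0.00075565, -0.0005036 ,  0.00183193,
        0.00034885]), 'effort': array([ 2.98993891e-04, -5.55642736e+01,  3.44528747e+01,  1.39884482e-02,
       -1.30217300e-04,  2.41266804e-05]), 'position': array([0.19763322, 0.51296299, 0.23065852]), 'tcp_rot': array([ 1.82887764e-01,  9.83133570e-01, -6.34519606e-04, -2.17712944e-04]), 'contact_force': array([-0.98727694,  0.15564475,  0.14532904]), 'wrist_torque': array([ 0.02547666, -0.03647372,  0.01593648]), 'grip_force': 0.0, 'gripper_width': 0.08538660465283017} 0.0187
[[-0.933  0.36  -0.001]
 [ 0.36   0.933 -0.001]
 [ 0.    -0.001 -1.   ]]
top index_knob [263.  256.1] 0.69 [0.5161 0.0729 0.124 ]
top spot [245.5 253.3] 0.95 [0.5187 0.1096 0.062 ]
top tip [228.4 246.1] 0.49 [0.5295 0.1365 0.066 ]
top carriage_grip [325.  266.1] 0.74 [ 0.5007 -0.0168  0.057 ]
top fixture [252.8 247.3] 0.71 [0.5282 0.1084 0.    ]
scene index_knob [314.5 143.2] 0.93 [0.5182 0.073  0.124 ]
scene spot [329.5 152.5] 0.64 [0.5189 0.1139 0.062 ]
scene tip [342.9 146.5] 0.61 [0.5316 0.1352 0.066 ]
scene carriage_grip [270.8 196.3] 0.57 [ 0.492  -0.0109  0.057 ]
scene fixture [331.1 177.2] 0.67 [0.5253 0.1114 0.    ]
```

View pics/top1.png

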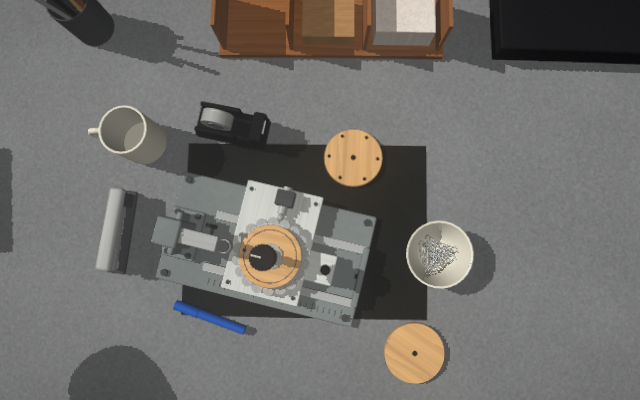

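View pics/scene1.png

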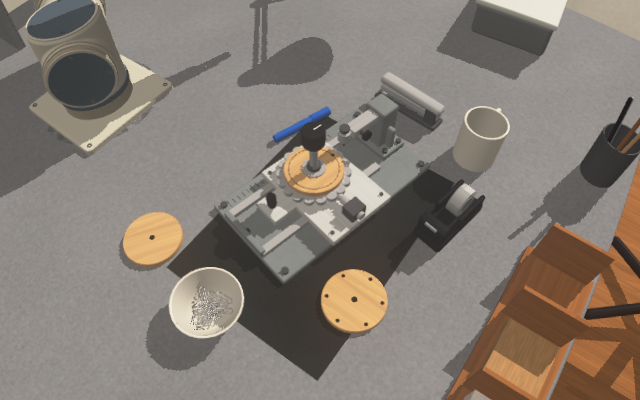

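The top view shows the fixture tilted about 12°, with the knob at (263,257), the punch at about (225,245) and the peg at (325,268). The scene view agrees. The knob is near (0.517, 0.073), so I'll move over it.

Request:
drive_tool(deltas="-4.5 -2.9 0 0;-4.5 -2.9 0 0;-4.5 -2.9 0 0;-4.5 -2.9 0 0;-4.5 -2.9 0 0;-4.5 -2.9 0 0;-4.5 -2.9 0 0;-4.5 -2.9 0 0;-4.5 -2.9 0 0;-4.5 -2.9 0 0")

```text
t: 2.15
position: [0.5143, 0.0792, 0.2315]
tcp_rot: [0.183, 0.983, 0.0, 0.0]
contact_force: [0.9, 0.4, -0.4]
gripper_width: 0.0854
grip_force: 0.0
```

```bash
python3 - <<'E'
from h import *
st=r.get_state(); print(st["t"],st["position"],st["q"].round(3)); 
p=optics.get_image("wrist");save(p,"w2.png");print(np.round(p["hand_eye"],3))
Z=dict(index_knob=.124,spot=.062,tip=.066,carriage_grip=.057,fixture=0)
for l,z in Z.items():
    for o in optics.tip_of(p,l)[:2]: print(l,np.round(o["location"],1),round(o["score"],2),atz(p,o["location"],z,st).round(4))
t=optics.get_image("top")
c=[atz(t,x,.012)[:2] for x in [(188,175),(377,218),(355,325),(157,278)]];print(np.round(c,4))
for a,b in((1,0),(2,3)):
    v=c[b]-c[a];print(np.degrees(np.arctan2(v[1],v[0])))
E
```

```text
2.15 [0.51427997 0.07916006 0.2314624 ] [-0.009  0.207 -0.047  1.316  0.     0.359]
[[ 0.002 -0.95  -0.314  0.08 ]
 [ 1.     0.002 -0.    -0.   ]
 [ 0.001 -0.314  0.95  -0.143]
 [ 0.     0.     0.     1.   ]]
index_knob [306.  202.5] 0.85 [0.5153 0.0699 0.124 ]
spot [351.9 176.1] 0.95 [0.5249 0.1114 0.062 ]
tip [378.4 171. ] 0.86 [0.5281 0.1363 0.066 ]
carriage_grip [223.  192.3] 0.72 [ 0.4961 -0.0131  0.057 ]
fixture [344.1 166.9] 0.6 [0.5285 0.1074 0.    ]
[[ 0.6512  0.2238]
 [ 0.5815 -0.1039]
 [ 0.4019 -0.0683]
 [ 0.4726  0.2701]]
77.98384211551968
78.20736537976533
```

View pics/w2.png

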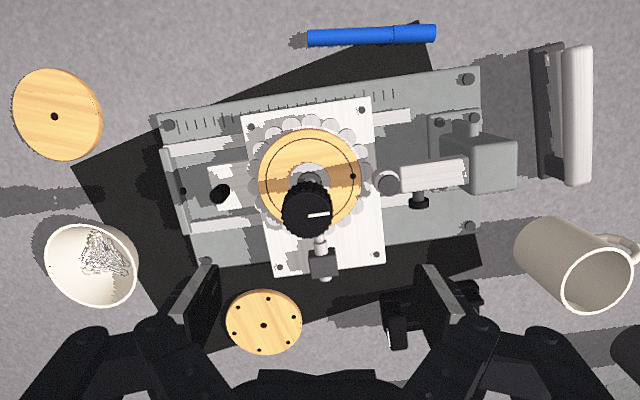

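The knob, spot (352,176), punch and peg (223,192) are all visible, and the slide direction is about 78°. I'll descend onto the knob with the jaws closing along the slide.

Request:
drive_tool(deltas="-0.4 -0.6 0 -0.16;0 0 2.8 0;0 0 2.8 0;0 0 2.8 0;0 0 2.7 0;0 0 0 0")

```text
t: 3.25
position: [0.5134, 0.0748, 0.1192]
tcp_rot: [0.103, 0.995, -0.0, -0.002]
contact_force: [-0.2, -0.6, 0.8]
gripper_width: 0.0855
grip_force: 0.0
```

Request:
drive_tool(deltas="0 0 0 0;0 0 0 0;0 0 0 0;0 0 0 0;0 0 0 0;0 0 0 0", jaw=2.5, newtons=60)

```text
t: 4.0
position: [0.5155, 0.0737, 0.1215]
tcp_rot: [0.104, 0.995, 0.0, 0.001]
contact_force: [-1.8, 0.3, 7.1]
gripper_width: 0.0345
grip_force: 59.0
```

```bash
cat > m.py <<'E'
from h import *
import sys
st=r.get_state();Rm=Ro.from_quat(st["tcp_rot"]).as_matrix();print(st["t"],st["position"].round(4),Rm[:2,:2].round(3).tolist(),st["q"].round(2),st["contact_force"].round(1),st["gripper_width"])
u=np.array([np.cos(np.radians(78)),np.sin(np.radians(78)),0])
for n in("wrist","scene","top"):
    st=r.get_state();p=optics.get_image(n);save(p,n+sys.argv[1]+".png");d={}
    for l,z in dict(spot=.062,tip=.066,carriage_grip=.057).items():
        for o in optics.tip_of(p,l)[:1]:
            d[l]=atz(p,o["location"],z,st);print(n,l,np.round(o["location"],1),round(o["score"],2),d[l].round(4))
    if "spot" in d and "tip" in d: e=d["tip"]-d["spot"];print("gap world",e[:2].round(4),"along",round(e@u,4),"tool",(Rm.T@e).round(4))
E
python3 m.py 3
```

```text
4.0 [0.5155 0.0737 0.1215] [[-0.978, 0.206], [0.206, 0.978]] [-0.02  0.27 -0.26  1.05 -0.    0.19] [-1.8  0.3  7.1] 0.03449244953293703
wrist spot [382.1 220.3] 0.93 [0.5245 0.1151 0.062 ]
wrist tip [419.5 223.8] 0.86 [0.5301 0.1378 0.066 ]
wrist carriage_grip [184.4 215.5] 0.72 [ 0.4965 -0.0123  0.057 ]
gap world [0.0056 0.0227] along 0.0234 tool [-0.0008  0.0234 -0.004 ]
scene spot [334.4 152.9] 0.86 [0.5261 0.118  0.062 ]
scene tip [346.1 146.6] 0.7 [0.5362 0.1382 0.066 ]
scene carriage_grip [270.4 197.1] 0.91 [ 0.4925 -0.0125  0.057 ]
gap world [0.0101 0.0201] along 0.0218 tool [-0.0057  0.0218 -0.004 ]
```

Request:
drive_tool(deltas="0 0.4 0 0;0 0.5 0 0;0 0.5 0 0;0 0.4 0 0;0 0.3 0 0;0 0 0 0;0 0 0 0")

```text
t: 5.48
position: [0.52, 0.094, 0.1215]
tcp_rot: [0.104, 0.995, -0.0, 0.001]
contact_force: [-0.6, -0.5, 6.5]
gripper_width: 0.0347
grip_force: 59.0
```

```bash
python3 m.py 4
```

```text
5.475 [0.52   0.094  0.1215] [[-0.978, 0.207], [0.207, 0.978]] [ 0.02  0.28 -0.24  1.05 -0.    0.23] [-0.6 -0.5  6.5] 0.03471631786371668
wrist spot [379.5 219.4] 0.68 [0.5281 0.1338 0.062 ]
wrist tip [383.9 224. ] 0.91 [0.5301 0.1357 0.066 ]
wrist carriage_grip [183.6 216.5] 0.7 [0.5016 0.0072 0.057 ]
gap world [0.002  0.0018] along 0.0022 tool [-0.0016  0.0022 -0.004 ]
scene spot [341.1 146.2] 0.91 [0.527  0.1369 0.062 ]
scene tip [344.6 143.6] 0.78 [0.5304 0.1422 0.066 ]
scene carriage_grip [282.6 186.7] 0.95 [0.4958 0.0148 0.057 ]
gap world [0.0034 0.0054] along 0.0059 tool [-0.0022  0.0059 -0.004 ]
top carriage_grip [310.9 262.2] 0.97 [0.5065 0.0057 0.057 ]
```

View pics/wrist4.png

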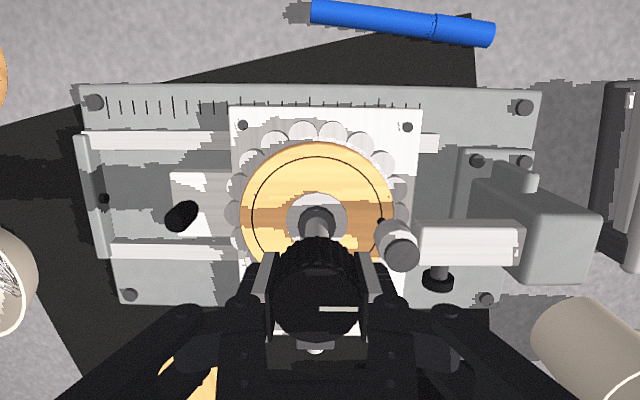

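```bash
python3 - <<'E'
from h import *
im=cv2.imread("pics/wrist4.png");c=cv2.resize(im[190:290,340:460],None,fx=6,fy=5.9,interpolation=cv2.INTER_CUBIC);cv2.imwrite("pics/c4.png",c)
E
```

```text
(no output)
```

View pics/c4.png

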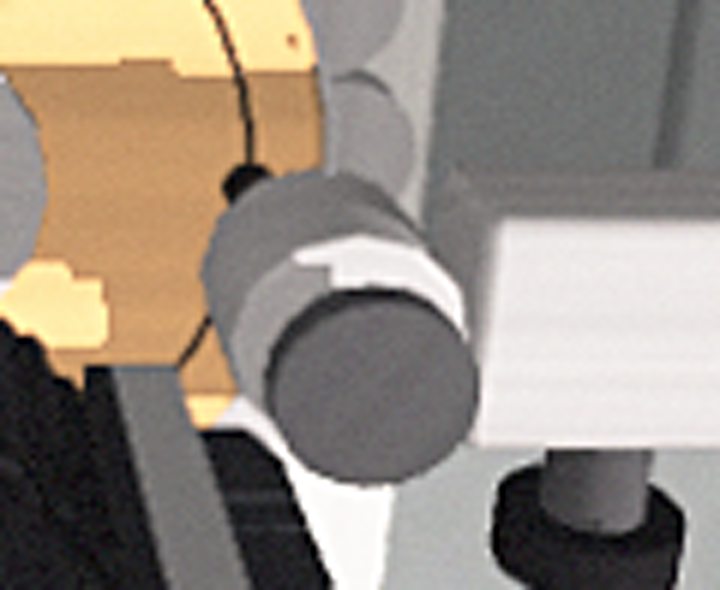

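```bash
python3 - <<'E'
from h import *
st=r.get_state();p=optics.get_image("wrist");Rm=Ro.from_quat(st["tcp_rot"]).as_matrix()
tip=atz(p,(402.3,255.6),.112,st);sp=atz(p,(381.2,221.5),.062,st);n=atz(p,(383.9,224),.066,st)
print(tip,sp,n); print((Rm.T@(tip-sp)).round(4),(Rm.T@(n-sp)).round(4),(Rm.T@(tip-st["position"])).round(4))
E
```

```text
[0.52871205 0.13654366 0.112     ] [0.52981102 0.13472467 0.062     ] [0.53012598 0.13568655 0.066     ]
[ 0.0013  0.0016 -0.05  ] [-0.0001  0.001  -0.004 ] [0.0003 0.0434 0.0095]
```

Request:
drive_tool(deltas="0 0.17 0 0;0 0 0 0;0 0 0 0;0 0 0 0")

```text
t: 6.62
position: [0.5203, 0.0955, 0.1215]
tcp_rot: [0.104, 0.995, -0.0, 0.001]
contact_force: [-1.8, -2.4, 6.2]
gripper_width: 0.0347
grip_force: 59.2
```

```bash
python3 m.py 5; python3 - <<'E'
from h import *
im=cv2.imread("pics/wrist5.png");c=cv2.resize(im[190:290,340:460],None,fx=6,fy=5.9,interpolation=cv2.INTER_CUBIC);cv2.imwrite("pics/c5.png",c)
E
```

```text
6.625 [0.5203 0.0955 0.1215] [[-0.978, 0.207], [0.207, 0.978]] [ 0.02  0.28 -0.24  1.05 -0.    0.23] [-1.8 -2.4  6.2] 0.034669920311557946
wrist spot [381.  222.4] 0.76 [0.5307 0.1359 0.062 ]
wrist tip [381.5 221.8] 0.85 [0.5286 0.1358 0.066 ]
wrist carriage_grip [183.5 215.1] 0.95 [0.501  0.0089 0.057 ]
gap world [-0.0021 -0.0001] along -0.0005 tool [ 0.002  -0.0005 -0.004 ]
scene spot [343.1 147.2] 0.73 [0.531 0.137 0.062]
scene tip [345.6 142.3] 0.57 [0.5301 0.1456 0.066 ]
scene carriage_grip [282.5 185.3] 0.62 [0.4939 0.0169 0.057 ]
gap world [-0.0009  0.0086] along 0.0083 tool [ 0.0026  0.0083 -0.004 ]
top carriage_grip [308.8 262.1] 0.59 [0.5066 0.0091 0.057 ]
```

View pics/c5.png

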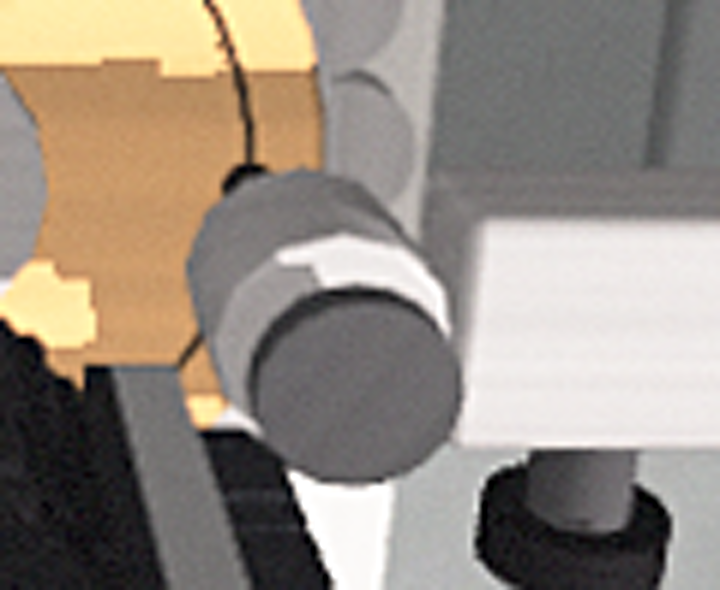

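By the cap and network measurements the spot is under the punch to about 1 mm. To check this precisely, I'll touch the 85 mm end stop gently and come back.

Request:
drive_tool(deltas="0 0.4 0 0;0 0.5 0 0;0 0.5 0 0;0 0.3 0 0;0 0 0 0;0 0 0 0;0 0 0 0")

```text
t: 8.1
position: [0.5241, 0.1123, 0.1215]
tcp_rot: [0.104, 0.995, -0.0, 0.001]
contact_force: [0.7, -0.7, 5.0]
gripper_width: 0.0347
grip_force: 59.2
```

Request:
drive_tool(deltas="0 0.1 0 0;0 0 0 0;0 0 0 0")

```text
t: 8.48
position: [0.5243, 0.113, 0.1215]
tcp_rot: [0.104, 0.995, -0.0, 0.001]
contact_force: [0.3, -2.6, 6.0]
gripper_width: 0.0347
grip_force: 59.3
```

Request:
drive_tool(deltas="0 0.1 0 0;0 0 0 0;0 0 0 0")

```text
t: 8.85
position: [0.5244, 0.114, 0.1215]
tcp_rot: [0.104, 0.995, -0.0, 0.001]
contact_force: [0.3, -4.7, 5.1]
gripper_width: 0.0347
grip_force: 59.3
```

Request:
drive_tool(deltas="0 0.1 0 0;0 0 0 0;0 0 0 0")

```text
t: 9.22
position: [0.5247, 0.1149, 0.1215]
tcp_rot: [0.104, 0.995, -0.0, 0.001]
contact_force: [0.5, -3.3, 6.0]
gripper_width: 0.0346
grip_force: 59.2
```

Request:
drive_tool(deltas="0 0.1 0 0;0 0 0 0;0 0 0 0")

```text
t: 9.6
position: [0.5248, 0.1156, 0.1215]
tcp_rot: [0.104, 0.995, -0.001, 0.001]
contact_force: [-0.3, -5.8, 6.3]
gripper_width: 0.0347
grip_force: 59.3
```

Request:
drive_tool(deltas="0 0.1 0 0;0 0 0 0;0 0 0 0")

```text
t: 9.98
position: [0.5248, 0.1157, 0.1215]
tcp_rot: [0.104, 0.995, -0.002, 0.001]
contact_force: [-1.9, -10.8, 6.1]
gripper_width: 0.0346
grip_force: 59.6
```

Request:
drive_tool(deltas="0 0.1 0 0;0 0 0 0;0 0 0 0")

```text
t: 10.35
position: [0.5249, 0.1158, 0.1215]
tcp_rot: [0.105, 0.994, -0.003, 0.001]
contact_force: [-2.4, -15.2, 7.3]
gripper_width: 0.0345
grip_force: 59.8
```

Request:
drive_tool(deltas="0 -0.4 0 0;0 -0.5 0 0;0 -0.5 0 0;0 -0.5 0 0;0 -0.4 0 0;0 0 0 0;0 0 0 0;0 0 0 0;0 0 0 0")

```text
t: 11.48
position: [0.5205, 0.096, 0.1215]
tcp_rot: [0.104, 0.995, 0.0, 0.001]
contact_force: [-0.4, 0.8, 6.6]
gripper_width: 0.0347
grip_force: 59.9
```

The carriage is 20 mm back from the stop, at 0.065. Next I'll turn the knob clockwise three clicks.

Request:
drive_tool(deltas="0 0 0 0.1;0 0 0 0.1;0 0 0 0.1;0 0 0 0.05;0 0 0 0;0 0 0 0")

```text
t: 12.22
position: [0.5204, 0.0959, 0.1215]
tcp_rot: [0.275, 0.961, 0.0, 0.001]
contact_force: [0.4, 0.1, 7.1]
gripper_width: 0.0348
grip_force: 59.9
```

```bash
python3 - <<'E'
from h import *
st=r.get_state();print(st["position"],Ro.from_quat(st["tcp_rot"]).as_matrix()[:2,:2],st["wrist_torque"],st["contact_force"])
E
```

```text
[0.52038057 0.0959     0.12148813] [[-0.84838631  0.52937227]
 [ 0.52937359  0.84838882]] [-0.1938594   0.1492058  -0.03951868] [0.35296829 0.11403712 7.10079071]
```

Request:
drive_tool(deltas="0 0 0 0.1;0 0 0 0.1;0 0 0 0.1;0 0 0 0.1;0 0 0 0.1;0 0 0 0.1;0 0 0 0.1;0 0 0 0;0 0 0 0;0 0 0 0")

```text
t: 13.48
position: [0.5202, 0.0958, 0.1215]
tcp_rot: [0.588, 0.809, 0.0, 0.001]
contact_force: [-0.7, -0.9, 8.1]
gripper_width: 0.0346
grip_force: 60.0
```

```bash
python3 m.py 6; python3 - <<'E'
from h import *
st=r.get_state();R=Ro.from_quat(st["tcp_rot"]).as_matrix();print(np.degrees(np.arctan2(R[0,1],R[1,1])),st["wrist_torque"],st["grip_force"])
E
```

```text
13.475 [0.5202 0.0958 0.1215] [[-0.308, 0.951], [0.951, 0.308]] [ 0.02  0.28 -0.24  1.05 -0.    1.28] [-0.7 -0.9  8.1] 0.03464910904018128
wrist tip [351.5 165.4] 0.56 [0.5297 0.1376 0.066 ]
scene spot [348.7 166.6] 0.61 [0.5619 0.1077 0.062 ]
scene tip [344.9 144.5] 0.68 [0.5319 0.1409 0.066 ]
scene carriage_grip [283.9 186.9] 0.75 [0.4977 0.0157 0.057 ]
gap world [-0.03    0.0332] along 0.0262 tool [ 0.0408 -0.0183 -0.0041]
top spot [250.8 227. ] 0.63 [0.5605 0.1024 0.062 ]
top carriage_grip [307.2 263.3] 0.64 [0.5046 0.0116 0.057 ]
72.07407036556693 [-0.32579163  0.44745898  0.01674308] 60.02182424068451
```

View pics/wrist6.png

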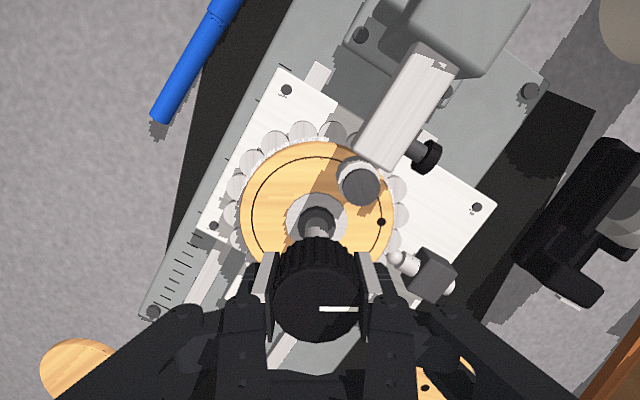

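The spot (381,222) and the white line turned 60° with the tool, and the carriage stayed at about 0.065. The grip is 60 N, so I'll hand the job in.

```bash
python3 -c "
from station import order
print(order.finish_job())"
```

```text
the job is handed in; nothing more can be done
None
```

I handed the job in with the spot set under the punch at about 0.065 m carriage travel, the knob turned 60° clockwise to its third stop, and the fingers still gripping it at 60 N; the judge's verdict was not shown.

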